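# Press a rock slice onto its slide and hold the lever

### The job

A rock slice waits on its glass slide in the mounting press, ready to be pressed down while the adhesive takes. First, with the hand lever left up, turn the handwheel on top of the column clockwise until the spring foot hangs about 5 mm above the slice; then pull the hand lever down until the foot's spring is squeezed by about 4 mm, half of its 8 mm travel, never bottoming it, and finish still holding the lever there. Leave the slide where it is under the foot and the other things on the bench undisturbed.

Things in the scene. Friction and masses are not known exactly. Their poses are not given: they have to be found in the camera images.
- press: C-shaped grey iron bench press, fixed: base 160 x 250 mm, column 40 mm thick, a head (block 70 x 80 x 70 mm with ram and lever) sliding on it. Origin: at bench height under the base; z up. In its own axes the column stands at (0, +75 mm), the ram axis at (0, -35 mm); the lever is on its -x side, which faces roughly to the robot, and reaches out to -y. Anvil top 42 mm above the bench.
- wheel_center (a point): Centre of the level dark steel handwheel on the column, at mid-rim height, 285 mm above the bench (fixed height). Rim: round bar 13 mm thick, 56 mm mean radius, 125 mm across. Hub 28 mm thick, its top 12 mm above this point. Three spokes 10 mm thick at 0, 120, 240 degrees from this point's x axis, which turns with the wheel. A bearing cap, radius 30 mm, has its top 30 mm below.
- handwheel (a joint): Handwheel angle, rad, growing clockwise seen from above, range 0 to 7.85, 0 to 1.5 at the start. One turn (6.283) clockwise lowers the head with lever, ram and foot by 16 mm; at 0 the foot hangs 18 mm above the slice. It stays where it is left; about 3 N at the rim turn it.
- foot_rest (a point): point of the head on the ram axis: where the centre of the foot's underside is while the lever is up. Its height minus that of slice_top is the gap to be set to 5 mm (14 to 18 mm at the start); it sinks with the head and not with the lever.
- foot_plate: the pressure foot under the ram: dark steel disc 32 mm across, 8 mm thick, on a spring-loaded stem. Origin: centre of its underside.
- foot (a joint): how far the foot is pushed up into the ram against its spring, m: 0 hanging free, 0.008 bottomed. About 5 N to begin, then 3 N per mm: 17 N at 4 mm.
- press_lever: The hand lever, a rod 12 mm thick. Origin: on its shaft, which lies along the press's x, 51 mm to the -x side of the ram axis, 78 mm above foot_rest, and sinks with the head. Its axes are the press's when up. At rest it rises 0.35 rad above level towards the press's -y; pulled down (turning about its +x, at most 0.75 rad) it drives the ram down 20 mm per rad; let go, it springs up.
- lever_knob (a point): centre of the black ball knob, 32 mm across, at the lever's end, 170 mm from the shaft. Needs about 2 N to start and about 7 N with the foot's spring half squeezed.
- specimen: glass slide 76 x 26 x 2 mm with a grey-brown rock slice 40 x 22 x 10 mm on it, lying loose on the anvil under the foot, long side along the press's own x. Origin: centre of its underside.
- slice_top (a point): centre of the rock slice's top face, 12 mm above the anvil, 54 mm above the bench.
- slide_tray: white open slide tray, 100 x 84 mm, 18 mm high, holding mounted slides; stands on the bench beside the press, below its lever. Origin: centre of its underside. Bystander.
- petri_dish: round glass dish of rock fragments, 92 mm across, 14 mm high, in front of the press on the robot's side. Origin: centre of its underside. Bystander.
- tweezers: steel tweezers lying on the bench, 126 mm long, 10 mm high. Origin: at mid-length, on the bench. Bystander.
- loupe: small dark hand lens, 69 mm long, 14 mm high. Origin: under its lens, on the bench. Bystander.
- rough_rock: rough rock, 85 x 60 mm, about 65 mm high. Origin: centre of its underside. Bystander.
- sample_jar: small jar with a lid, 44 mm across, 55 mm high. Origin: centre of its underside. Bystander.
- dust_brush: dusting brush lying on the bench, 150 mm long. Origin: near its middle, on the bench. Bystander.

How it is judged:
On the way, in this order (a step that is already met when the one before it is completed fails the run):
1. the head is cranked down until the foot, lever up and spring free, hangs 2 to 8 mm above the slice, wheel at rest (z of foot_rest in the frame of slice_top between 0.002 and 0.008 m and z of foot_plate in the frame of foot_rest above -0.0015 m and value of joint foot below 0.001 m and velocity of joint handwheel between -0.1 and 0.1 rad/s), for 0.2 s.
2. the lever is pulled down and the foot's spring is squeezed 2.3 to 6 mm on the slice (value of joint foot between 0.0023 and 0.006 m and contact force between foot_plate and specimen above 6 N and (contact force between press_lever and the fingers above 1 N or contact force between press_lever and the arm above 1 N)), for 0.3 s.
At the end, for the whole second after the job is handed in: The robot holds the lever so that the foot presses the slice steadily, its spring squeezed 2.3 to 6 mm (aim 4); the head stays set to a gap of 2 to 8 mm (aim 5, as with the lever up); the slide lies flat within 8 mm of the foot axis; bystanders shifted under 30 mm (all of step 2 and z of foot_rest in the frame of slice_top between 0.002 and 0.008 m and horizontal distance between slice_top and foot_rest below 0.008 m and angle between slice_top's own z axis and vertical below 0.08 rad and velocity of joint foot between -0.005 and 0.005 m/s); the arm keeps its last pose, push and grip.
It fails at once if the foot's spring is bottomed (value of joint foot above 0.0075 m).
It fails at once if a bystander is shifted by more than 30 mm (distance of any of slide_tray, petri_dish, tweezers, loupe, rough_rock, sample_jar, dust_brush from where it was at the start of the episode above 0.03 m).
It also fails if it takes over 67 s, if anything falls off the work surface, if the arm or the gripper's body presses on something with over 40 N, if the wrist force passes 120 N, or if a joint passes its speed limit or range.

### The arm

A 6-joint arm with a two-finger parallel gripper is mounted at the origin on the work surface. World frame = base frame: x ahead of the robot, y to its left, z up, the work surface at z = 0. Lengths are in m, angles in rad, forces in N, time in s.
With the tool pointing down it reaches from about 0.35 to 0.85 m from the base axis. Payload 8.1 kg.
Tool frame: the origin (TCP) lies at the very end of the fingers, on their centre line; the grasp point (between the pads) lies 19 mm behind it; z points along the fingers, y is the direction in which the jaws open and shut (so a half turn about z gives the same grasp; the last joint's range is limited). The gripper opens to 93 mm and grips with 3 to 60 N. Pads are 15 mm wide; open, the fingers measure 128 mm over their backs; the gripper's body (75 mm by 188 mm) begins 65 mm behind the grasp point.
Start: joints at [-1.265, 0.13, 1.488, -0, 1.523, -0.085], TCP at [0.229, -0.555, 0.219] pointing down, gripper open.
Joint ranges: [-2.96, 2.96], [-0.89, 2.26], [0.02, 2.5], [-1.34, 4.48], [0, 2.73], [-2.66, 2.66]. Speed limits (rad/s): [2.39, 2.39, 2.79, 3.14, 3.14, 3.14].

### API

Orientations are given as a rotation vector (axis times angle).
In Python, from plant import * gives the robot as it stands.
- The arm moves only by the tool apply_moves, never from a script. Its argument "commands" is one flat list of numbers, 7 for each row, row after row: the shift along the world's x, y, z in cm, then the turn, a rotation vector about the world's x, y, z in rad, then the finger opening in cm, from 0 to 9.3. A call has 1 to 8 rows; each row shifts and turns the pose as measured when the row begins; what a row does not reach is not made up. A row lasts 1/8 s, in which the tool goes at most 62.5 mm and 10.7 degrees, less where a joint would pass 70% of its speed; a pose out of reach is approached as far as the arm can. A call with a gripper value outside its range is refused whole. The fingers move at their own pace and stop on an object; "squeeze" is the grip in N (left out, the last holds). Time passes only in rows, so rows that do not move let the fingers close. It gives the time, the measured TCP pose, the force and the opening at its end, in the units of the state.
- read_state(): the state, without advancing time (a new reading comes with each control period).
- read_camera(name): name is "scene" or "top" or "wrist"; returns (picture, depth): 400x640x3 uint8, blue, green, red; 400x640 float32, m along the optical axis (not along the pixel's ray), 0 where there is no reading.
- camera_model(name): a dict with "intrinsics" (3x3 intrinsics, pixels), "dist_coeffs" ([k1, k2, p1, p2, k3] as OpenCV has them; the pictures are not rectified), "R" (3x3) and "t" (3): a world point X has camera coordinates R X + t. Camera axes: x right, y down, z forward; pixel columns grow to the right and rows downward; lengths in m; the calibration is good to about 2 mm. A picture is of the moment at which its call begins: read the wrist's pose just before it. camera_model takes no time and is no camera call; for the wrist camera it gives the pose at the moment of the call.
- close_job(): hands the job in, once; it reports no verdict.
Trained networks look in the newest picture that a camera, given by its name, has taken for a name from the list of things; names that differ only in an ending like _2 or _b are one class to them, and where a whole thing is asked for, a point or a joint stands for the part that bears it (a point fixed in the world has none). Each returns a list of dicts, best first, with "conf" (0 to 1); they miss things now and then, are a little off and sometimes report something else, mostly with a low value. They report only what shows in the picture. A call takes as long as a camera call.
- find_in(query, camera): "point" ([x, y, z] in m, in the coordinates of the camera as it stood for that picture, good to about 4 mm: the middle of the surface that is visible of it).
- cut_out(query, camera): "mask" (400x640 bool, what is visible of it).
- spot_point(query, camera): "point" ([x, y, z] in m, in the coordinates of the camera as it stood for that picture, good to about 4 mm: a listed point, or the origin of a listed thing).
The state is a dict: "t": time; "q": joint angles; "dq": joint speeds; "joint_torque": joint torques, N m; "tool_pos": TCP position; "orientation": TCP orientation; "force": force on the tool from outside, world axes, zero at the start; "wrist_torque": the same for the moment, N m; "opening": finger opening in m.
Only numpy, scipy, OpenCV 4.12 (cv2) and the standard library are available. Lean on these libraries where they do the work, as an engineer would, in place of code of your own. Each camera call takes 0.05 s, during which the arm holds its last target. There are 200 camera calls.

## Working session

There is one attempt and no reset: what is moved stays moved. The work goes in short steps, Python scripts to look and compute and a tool call to move; the robot and the scene stay as the last step left them, time stands still between calls to the robot, and variables do not carry over. Pictures are saved under pics/ and viewed, about 8 in all and at most 12, crops included, and the job is handed in when it is done.

Besides the shell and the picture viewer there is one more tool, called after ">>>" as name(argument=value, ...), one argument or row to a line, values as JSON. apply_moves: Moves the arm, as the interface text tells. Its arguments: {"type":"object","properties":{"commands":{"type":"array"},"squeeze":{"type":"number"}},"required":["commands"]}

```bash
mkdir -p pics; cat > h.py <<'E'
from plant import *
import numpy as np, cv2
def w(p,m): return m["R"].T@(np.array(p)-np.array(m["t"]))
def spot(n,c,f=spot_point,k=1):
    m=camera_model(c)
    m["R"]=np.array(m["R"])
    r=f(n,c)
    return [(np.round(w(d["point"],m),4).tolist(),round(d["conf"],2)) for d in r[:k]]
E
python3 - <<'E'
from h import *
for c in ["scene","top"]:
    p,d=read_camera(c); cv2.imwrite(f"pics/{c}0.png",p)
    for n in ["press","wheel_center","foot_rest","foot_plate","press_lever","lever_knob","specimen","slice_top","slide_tray","petri_dish","tweezers","loupe","rough_rock","sample_jar","dust_brush"]:
        print(c,n,spot(n,c))
print(read_state())
E
```

```text
scene press [([0.5752, 0.0765, -0.0034], 0.89)]
scene wheel_center [([0.5817, 0.152, 0.2851], 0.73)]
scene foot_rest [([0.5708, 0.041, 0.0677], 0.74)]
scene foot_plate []
scene press_lever [([0.5205, 0.0436, 0.1473], 0.55)]
scene lever_knob [([0.5053, -0.1128, 0.2038], 0.74)]
scene specimen [([0.5674, 0.043, 0.0399], 0.52)]
scene slice_top [([0.5705, 0.0418, 0.0529], 0.63)]
scene slide_tray [([0.5944, -0.1208, -0.001], 0.89)]
scene petri_dish [([0.4295, 0.0534, 0.0022], 0.75)]
scene tweezers [([0.3567, -0.375, -0.0058], 0.65)]
scene loupe [([0.6444, -0.3889, -0.0049], 0.66)]
scene rough_rock [([0.6334, 0.3488, -0.0074], 0.94)]
scene sample_jar [([0.7643, 0.0677, -0.0025], 0.62)]
scene dust_brush [([0.4382, 0.3945, -0.0014], 0.79)]
top press [([0.5764, 0.0739, -0.0016], 0.86)]
top wheel_center [([0.585, 0.1526, 0.2841], 0.81)]
top foot_rest []
top foot_plate [([0.425, 0.0498, -0.0013], 0.68)]
top press_lever [([0.5234, 0.0442, 0.1452], 0.78)]
top lever_knob [([0.5049, -0.1196, 0.2061], 0.98)]
top specimen [([0.6437, -0.392, 0.0013], 0.7)]
top slice_top []
top slide_tray [([0.5951, -0.
[... 270 characters left out ...]
dust_brush [([0.442, 0.3894, 0.0041], 0.89)]
{'t': 1.6, 'q': array([-1.26539202e+00,  1.30426166e-01,  1.48820525e+00, -1.72175158e-05,
        1.52298385e+00, -8.54276024e-02]), 'dq': array([ 0.0002446 , -0.0015052 , -0.00095065,  0.00106382,  0.00079442,
        0.00097434]), 'joint_torque': array([-3.31809349e-05, -5.59748340e+01, -4.92043626e+01,  7.68303894e-02,
        2.29155732e-02, -3.68031442e-05]), 'tool_pos': array([ 0.2285754 , -0.55476035,  0.21861669]), 'orientation': array([-3.08177823e+00, -6.10014732e-01,  3.07493474e-05]), 'force': array([ 0.03521502,  1.32243446, -0.45067953]), 'wrist_torque': array([ 0.0254322 , -0.01144576, -0.02000503]), 'opening': 0.09307747167182956}
```

View pictures.

View pics/top0.png

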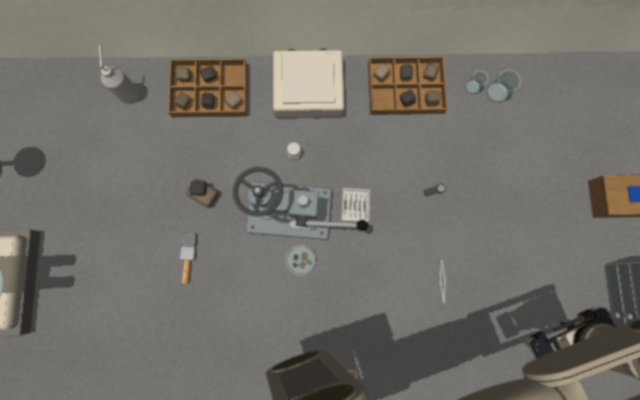

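View pics/scene0.png

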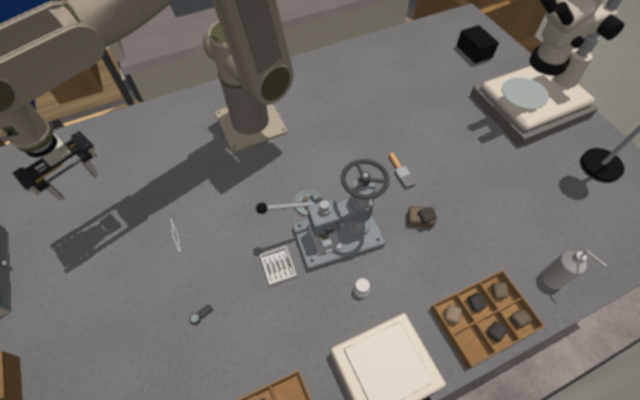

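>>> apply_moves(
  commands=[0,2,6,0,0,0.18,9.3,0,2,5.5,0,0,0.18,9.3,1,3,5,0,0,0.18,9.3,2.5,5,2,0,0,0.18,9.3,2.7,5,2,0,0,0.18,9.3,2.7,5,1,0,0,0.18,8,2.7,5,0,0,0,0.18,6,2.7,5,0,0,0,0.18,5],
)

```text
t: 2.6
tool_pos: [0.3717, -0.2258, 0.4383]
orientation: [1.865, 2.525, -0.009]
force: [0.6, 0.2, -0.4]
opening: 0.0676
```

>>> apply_moves(
  commands=[2.7,5,0,0,0,0.18,5,2.7,5,0,0,0,0.18,5,2.7,5,0,0,0,0.18,5,2.7,5,0,0,0,0.18,5,2.7,5,0,0,0,0.18,5,2.7,5,0,0,0,0.18,5,2,5,0,0,0,0.18,5,0,0,0,0,0,0.18,5],
)

```text
t: 3.6
tool_pos: [0.5582, 0.1409, 0.4384]
orientation: [-0.346, 3.113, 0.001]
force: [0.4, -0.6, 0.2]
opening: 0.0501
```

```bash
python3 - <<'E'
from h import *
s=read_state();print(s['t'],s['q'],s['tool_pos'],s['orientation'])
for i in range(2):
    p,d=read_camera("wrist")
    print(spot("wheel_center","wrist"))
cv2.imwrite("pics/w1.png",p)
E
```

```text
3.6 [ 1.58034858e-01  7.72220281e-02  1.14747137e+00  4.18545063e-04
  1.90782746e+00 -1.63366470e+00] [0.55815334 0.14094648 0.43844368] [-3.45510354e-01  3.11343697e+00  1.29284874e-03]
[([0.5845, 0.1491, 0.2848], 0.75)]
[([0.5863, 0.1488, 0.2845], 0.81)]
```

View pics/w1.png

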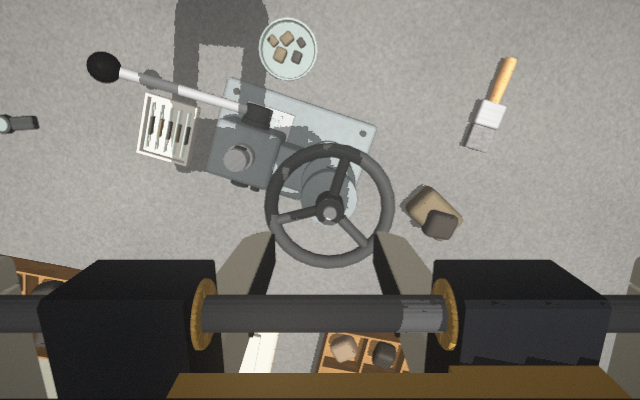

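```bash
cat >> h.py <<'E'
def cloud(c):
    m=camera_model(c); p,d=read_camera(c)
    K=np.array(m["intrinsics"]); v,u=np.mgrid[0:400,0:640]
    n=cv2.undistortPoints(np.stack([u,v],-1).reshape(-1,1,2).astype(float),K,np.array(m["dist_coeffs"])).reshape(400,640,2)
    X=np.dstack([n[...,0]*d,n[...,1]*d,d]); X=(X-np.array(m["t"]))@np.array(m["R"])
    X[d==0]=np.nan
    return p,X
def wheel():
    from scipy.optimize import least_squares
    p,X=cloud("wrist"); P=X.reshape(-1,3)
    P=P[(abs(P[:,2]-.285)<.02)&(np.hypot(P[:,0]-.585,P[:,1]-.15)<.072)]
    c=np.array([.585,.15])
    for i in range(4):
        r=np.hypot(*(P[:,:2]-c).T); Q=P[(r>.044)&(r<.07)]
        a=np.arctan2(Q[:,1]-c[1],Q[:,0]-c[0])
        c=least_squares(lambda k:np.hypot(*(Q[:,:2]-k).T)-.056,c,loss="soft_l1",f_scale=.005).x
    d=P[:,:2]-c; r=np.hypot(*d.T); s=(r>.022)&(r<.045)
    a=np.arctan2(d[s,1],d[s,0])
    hub=r[(r<.03)&(P[:,2]>.292)]
    ph=np.angle(np.mean(np.exp(3j*a)))/3
    return c,np.degrees(ph)%120,np.median(Q[:,2]),s.sum(),abs(np.mean(np.exp(3j*a))),np.percentile(hub,[50,95]),np.histogram(np.degrees(a)%120,12,(0,120))[0]
E
python3 - <<'E'
from h import *
for x in wheel(): print(x)
s=read_state()
from scipy.spatial.transform import Rotation as R
print(R.from_rotvec(s['orientation']).as_matrix().round(3),s['q'],s['tool_pos'])
p,X=cloud("wrist")
B=X[(abs(X[...,2]-.0)<.05)&(abs(X[...,0]-.58)<.15)&(abs(X[...,1]-.08)<.15)]
print(np.histogram(B[:,2],20,(-.005,.05)))
E
```

```text
[0.58160296 0.14927439]
55.651563880659324
0.2908738449099978
745
0.963452094622961
[0.0097165 0.0134146]
[  0   0   0   0 113 458 173   1   0   0   0   0]
[[-0.979 -0.204  0.012]
 [-0.204  0.979  0.001]
 [-0.012 -0.001 -1.   ]] [ 1.51690599e-01  7.16302467e-02  1.14985114e+00 -6.39166634e-04
  1.90836726e+00 -1.62479397e+00] [0.5576408  0.13680816 0.44034625]
(array([  67, 6359, 6319,  488,   33,   29,   89,  140,   97,   85,    8,
        104,  455, 3394,  652,   24,  118,  306,   86,    2]), array([-0.005  , -0.00225,  0.0005 ,  0.00325,  0.006  ,  0.00875,
        0.0115 ,  0.01425,  0.017  ,  0.01975,  0.0225 ,  0.02525,
        0.028  ,  0.03075,  0.0335 ,  0.03625,  0.039  ,  0.04175,
        0.0445 ,  0.04725,  0.05   ]))
```

>>> apply_moves(
  commands=[1.3,0.7,0,0,0,0.18,5,1.2,0.6,0,0,0,0.18,5,0,0,0,0,0,0.18,5,0,0,0,0,0,0.18,5,0,0,0,0,0,0.04,5,0,0,0,0,0,0,5],
)

```text
t: 4.65
tool_pos: [0.5831, 0.1445, 0.4435]
orientation: [-1.452, 2.768, 0.007]
force: [0.0, 0.2, -0.3]
opening: 0.05
```

```bash
cat >> h.py <<'E'
from scipy.spatial.transform import Rotation as Rn
def st():
    s=read_state(); M=Rn.from_rotvec(s['orientation']).as_matrix()
    print(s['t'],'q',s['q'].round(3),'tcp',s['tool_pos'].round(4),'axis',np.degrees(np.arctan2(M[1,1],M[0,1])).round(1),'z',M[:,2].round(3),'F',s['force'].round(1),'op',round(s['opening'],4))
E
python3 - <<'E'
from h import *
st()
p,X=cloud("wrist");cv2.imwrite("pics/w2.png",p)
print(wheel()[:3],spot("wheel_center","wrist"))
E
```

```text
4.65 q [ 0.152  0.146  1.065  0.01   1.918 -2.381] tcp [0.5831 0.1445 0.4435] axis 145.3 z [ 0.012  0.011 -1.   ] F [ 0.   0.2 -0.3] op 0.05
(array([0.58266347, 0.14894072]), np.float64(55.66364425500322), np.float64(0.2909153510953639)) [([0.5861, 0.152, 0.285], 0.65)]
```

>>> apply_moves(
  commands=[0,0.5,-4,-0.011,0.012,0,5,0,0,-4,0,0,0,5,0,0,-3,0,0,0,5,0,0,0,0,0,0,5],
)

```text
t: 5.3
tool_pos: [0.5827, 0.1494, 0.3317]
orientation: [-1.45, 2.785, -0.001]
force: [0.3, -0.1, -0.1]
opening: 0.0501
```

```bash
python3 - <<'E'
from h import *
st()
p,X=cloud("wrist");cv2.imwrite("pics/w3.png",p)
E
```

```text
5.3 q [ 0.166  0.115  1.301 -0.     1.724 -2.365] tcp [0.5827 0.1494 0.3317] axis 145.0 z [ 0.002  0.    -1.   ] F [ 0.3 -0.1 -0.1] op 0.0501
```

View pics/w3.png

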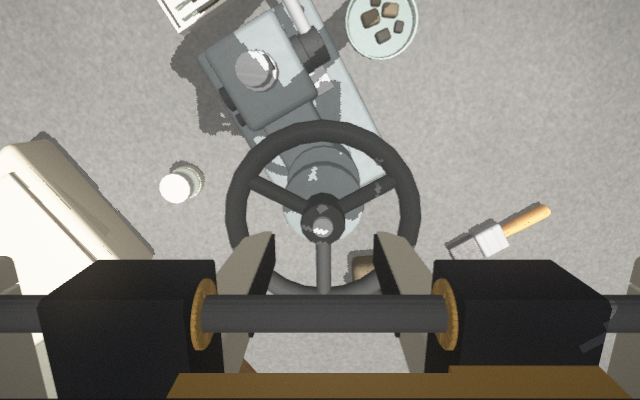

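>>> apply_moves(
  commands=[0,0,-2,0,0,0,5,0,0,-2,0,0,0,5,0,0,-1.8,0,0,0,5,0,0,0,0,0,0,5],
)

```text
t: 5.85
tool_pos: [0.5858, 0.1498, 0.2803]
orientation: [-1.443, 2.776, -0.007]
force: [0.4, 0.5, -0.3]
opening: 0.0504
```

>>> apply_moves(
  commands=[-0.2,0,-0.7,0,0,0,5,0,0,0,0,0,-0.08,5,0,0,0,0,0,-0.12,5,0,0,0,0,0,-0.15,5,0,0,0,0,0,-0.15,5,0,0,0,0,0,-0.15,5],
)

```text
t: 6.6
tool_pos: [0.588, 0.1502, 0.2749]
orientation: [-0.449, 3.087, -0.019]
force: [5.6, -1.8, -3.8]
opening: 0.0501
```

```bash
python3 - <<'E'
from h import *
st()
E
```

```text
6.6 q [ 0.174  0.111  1.407 -0.013  1.601 -1.687] tcp [0.588  0.1502 0.2749] axis 106.6 z [ 0.024 -0.009 -1.   ] F [ 5.6 -1.8 -3.8] op 0.0501
```

>>> apply_moves(
  commands=[-0.4,0,-0.1,0.009,0.024,-0.15,5,-0.2,0,0,0,0,-0.15,5,-0.1,0,0,0,0,-0.15,5,-0.1,0,0,0,0,-0.15,5,-0.1,0,0,0,0,-0.15,5],
)

```text
t: 7.22
tool_pos: [0.5843, 0.1481, 0.2759]
orientation: [0.757, 3.038, -0.007]
force: [4.9, -2.9, -3.4]
opening: 0.0502
```

```bash
python3 - <<'E'
from h import *
st()
E
```

```text
7.225 q [ 0.169  0.113  1.403 -0.009  1.617 -0.914] tcp [0.5843 0.1481 0.2759] axis 62.0 z [ 0.01  -0.007 -1.   ] F [ 4.9 -2.9 -3.4] op 0.0502
```

>>> apply_moves(
  commands=[-0.2,0.2,-0.2,0.007,0.01,-0.15,5,-0.1,0.1,0,0,0,-0.15,5,-0.1,0.1,0,0,0,-0.15,5,0,0.1,0,0,0,-0.15,5,0,0.1,0,0,0,-0.15,5,0,0.1,0,0,0,-0.15,5],
)

```text
t: 7.98
tool_pos: [0.5829, 0.1486, 0.2756]
orientation: [2.047, 2.372, -0.014]
force: [-1.2, -4.7, -1.6]
opening: 0.0501
```

```bash
python3 - <<'E'
from h import *
st()
E
```

```text
7.975 q [ 0.173  0.12   1.396 -0.013  1.626  0.025] tcp [0.5829 0.1486 0.2756] axis 8.4 z [ 0.001 -0.013 -1.   ] F [-1.2 -4.7 -1.6] op 0.0501
```

>>> apply_moves(
  commands=[0,0.2,0,0.013,0,-0.15,5,0,0.1,0,0,0,-0.15,5,0,0.1,0,0,0,-0.15,5,0.1,0.1,0,0,0,-0.15,5,0.1,0.1,0,0,0,-0.15,5,0.1,0,0,0,0,-0.15,5],
)

```text
t: 8.72
tool_pos: [0.5832, 0.1495, 0.2754]
orientation: [2.902, 1.199, -0.018]
force: [-5.3, 0.0, 0.2]
opening: 0.05
```

```bash
python3 - <<'E'
from h import *
st()
E
```

```text
8.725 q [ 0.168  0.131  1.385 -0.004  1.636  0.955] tcp [0.5832 0.1495 0.2754] axis -45.1 z [-0.01  -0.006 -1.   ] F [-5.3  0.   0.2] op 0.05
```

>>> apply_moves(
  commands=[0.1,0,0,0.006,-0.01,-0.15,5,0.1,0,0,0,0,-0.15,5,0.1,0,0,0,0,-0.15,5,0.1,0,0,0,0,-0.15,5,0,0,0,0,0,-0.15,5,0,0,0,0,0,0,5],
)

```text
t: 9.48
tool_pos: [0.5824, 0.1504, 0.2755]
orientation: [-3.137, -0.017, 0.013]
force: [0.6, 0.4, -0.9]
opening: 0.0501
```

```bash
python3 - <<'E'
from h import *
st()
p,X=cloud("wrist");cv2.imwrite("pics/w4.png",p)
print(wheel())
p,X=cloud("top");cv2.imwrite("pics/t4.png",cv2.resize(p[140:260,200:400],None,fx=3,fy=3))
E
```

```text
9.475 q [0.164 0.125 1.392 0.005 1.633 1.724] tcp [0.5824 0.1504 0.2755] axis -89.4 z [-0.008  0.004 -1.   ] F [ 0.6  0.4 -0.9] op 0.0501
(array([0.58412351, 0.14990988]), np.float64(63.83409560416074), np.float64(0.2908256445914728), np.int64(4198), np.float64(0.6684259196731833), array([0.0107387 , 0.02738497]), array([  16,   88,   88,   83,  771,  366, 1374,  963,  249,   95,   92,
         13]))
```

View pics/w4.png

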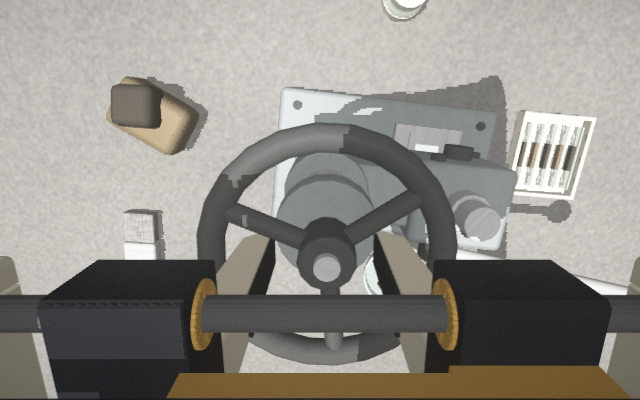

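>>> apply_moves(
  commands=[0,0,4,0,0,0,5,0,0,5,0,0,0,5,0,0,6,0,0,0,5,0,0,0,0,0,0,5],
)

```text
t: 10.12
tool_pos: [0.582, 0.1497, 0.4296]
orientation: [-3.138, -0.036, 0.01]
force: [0.3, -0.5, -0.7]
opening: 0.0496
```

```bash
python3 - <<'E'
from h import *
st()
print(wheel())
for c in ("scene","wrist","top"):
    for i in range(3):
        read_camera(c); print(c,spot("foot_rest",c),spot("slice_top",c),spot("lever_knob",c),spot("press_lever",c))
E
```

```text
10.125 q [0.163 0.158 1.077 0.005 1.913 1.713] tcp [0.582  0.1497 0.4296] axis -88.7 z [-0.006  0.004 -1.   ] F [ 0.3 -0.5 -0.7] op 0.0496
(array([0.58399296, 0.15021082]), np.float64(65.2961807616033), np.float64(0.29086559839441994), np.int64(839), np.float64(0.9635937713806576), array([0.00976509, 0.0134049 ]), array([  0,   0,   0,   0,   0, 150, 508, 180,   1,   0,   0,   0]))
scene [([0.5707, 0.0394, 0.0563], 0.89)] [([0.569, 0.0431, 0.0525], 0.64)] [([0.5048, -0.1105, 0.1966], 0.82)] [([0.5199, 0.0436, 0.1383], 0.92)]
scene [([0.5714, 0.0419, 0.0561], 0.7)] [([0.5714, 0.0423, 0.0529], 0.65)] [([0.5081, -0.1145, 0.1927], 0.89)] [([0.5201, 0.0445, 0.1414], 0.61)]
scene [([0.5697, 0.0387, 0.0567], 0.68)] [([0.5713, 0.0391, 0.0525], 0.54)] [([0.5065, -0.1111, 0.1928], 0.76)] [([0.4371, 0.39, -0.001], 0.71)]
wrist [] [] [([0.6282, 0.3529, -0.0028], 0.7)] [([0.521, 0.0454, 0.1375], 0.78)]
wrist [] [] [([0.4971, -0.1128, 0.197], 0.62)] [([0.5214, 0.0449, 0.1393], 0.61)]
wrist [] [] [([0.4992, -0.1146, 0.1997], 0.97)] [([0.5185, 0.0439, 0.1356], 0.83)]
top [] [] [([0.5044, -0.119, 0.1955], 0.9)] [([0.5221, 0.0452, 0.1374], 0.95)]
top [] [] [([0.5049, -0.1183, 0.1973], 0.72)] [([0.5219, 0.0449, 0.1372], 0.67)]
top [([0.7645, 0.0647, 0.0014], 0.31)] [] [([0.5057, -0.1196, 0.1978], 0.9)] [([0.5234, 0.0444, 0.136], 0.67)]
```

>>> apply_moves(
  commands=[-0.9,-3.3,0,0,0,0.18,6.5,-1,-3.3,0,0,0,0.18,6.5,-1,-3.3,0,0,0,0.18,6.5,-1,-3.3,0,0,0,0.18,6.5,-1,-3.3,-2,0,0,0.18,6.5,-1,-3.3,-4,0,0,0.18,6.5,-1,-3.3,-4,0,0,0.18,6.5,-0.7,-3.3,-3,0,0,0.18,6.5],
)

```text
t: 13.42
tool_pos: [0.5029, -0.1199, 0.2921]
orientation: [2.276, 2.143, -0.013]
force: [-0.5, 0.4, -0.3]
opening: 0.065
```

>>> apply_moves(
  commands=[0,0,0,0,0,0,6.5],
)

```text
t: 13.55
tool_pos: [0.5009, -0.1213, 0.2891]
orientation: [2.28, 2.145, -0.017]
force: [0.9, -0.4, -0.3]
opening: 0.0647
```

```bash
python3 - <<'E'
from h import *
st()
p,d=read_camera("wrist");cv2.imwrite("pics/w5.png",p)
for c in ("top","wrist"):
  for i in range(2):
    if c=="top" or i: read_camera(c)
    print(c,spot("lever_knob",c))
E
```

```text
13.55 q [-0.326 -0.122  1.614 -0.015  1.645 -0.266] tcp [ 0.5009 -0.1213  0.2891] axis -3.5 z [-0.    -0.015 -1.   ] F [ 0.9 -0.4 -0.3] op 0.0647
top []
top []
wrist [([0.502, -0.1133, 0.2042], 0.85)]
wrist [([0.5011, -0.1105, 0.1972], 0.88)]
```

View pics/w5.png

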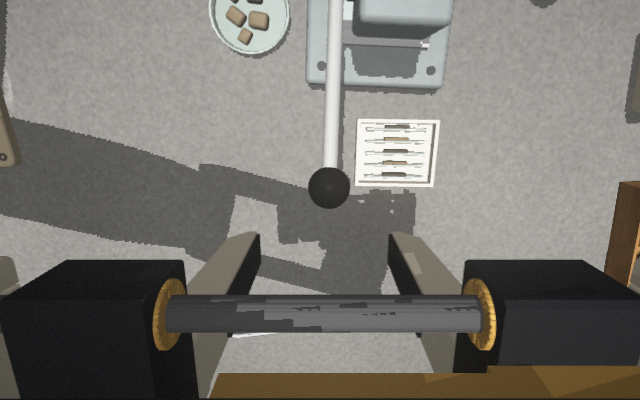

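```bash
cat >> h.py <<'E'
def ball(c="wrist",g=(.503,-.115,.195)):
    from scipy.optimize import least_squares
    p,X=cloud(c); P=X.reshape(-1,3); dark=p.reshape(-1,3).max(1)<60
    P=P[dark&(np.linalg.norm(P-np.array(g),axis=1)<.03)]
    return least_squares(lambda k:np.linalg.norm(P-k,axis=1)-.016,g,loss="soft_l1",f_scale=.003).x.round(4),len(P)
E
python3 - <<'E'
from h import *
print(ball()); st()
E
```

```text
(array([ 0.5042, -0.1132,  0.1957]), 1245)
14.0 q [-0.322 -0.123  1.609 -0.014  1.645 -0.263] tcp [ 0.5034 -0.1194  0.2929] axis -3.4 z [ 0.006 -0.017 -1.   ] F [ 0.7 -0.  -0.1] op 0.0651
```

>>> apply_moves(
  commands=[0.1,0.6,-2,0.017,0.006,-0.035,6.5,0,0,-3,0,0,0,6.5,0,0,-3,0,0,0,6.5,0,0,-2.5,0,0,0,6.5,0,0,0,0,0,0,6.5],
)

```text
t: 14.62
tool_pos: [0.506, -0.1116, 0.1876]
orientation: [2.322, 2.111, 0.003]
force: [0.5, 0.8, 0.6]
opening: 0.0652
```

```bash
python3 - <<'E'
from h import *
st(); print(ball())
E
```

```text
14.625 q [-0.316 -0.079  1.758  0.     1.459 -0.221] tcp [ 0.506  -0.1116  0.1876] axis -5.5 z [ 0.003 -0.001 -1.   ] F [0.5 0.8 0.6] op 0.0652
(array([ 0.5043, -0.1133,  0.1957]), 3298)
```

>>> apply_moves(
  commands=[-0.1,-0.2,-1.1,0,0,0,6.5,0,0,0,0,0,0,4,0,0,0,0,0,0,2.8,0,0,0,0,0,0,2.8,0,0,0,0,0,0,2.8,0,0,0,0,0,0,2.8],
  squeeze=25,
)

```text
t: 15.42
tool_pos: [0.505, -0.1146, 0.1811]
orientation: [2.321, 2.11, 0.002]
force: [1.1, 1.6, 1.6]
opening: 0.0309
```

```bash
python3 - <<'E'
from h import *
st(); p,d=read_camera("wrist");cv2.imwrite("pics/w6.png",p)
print(ball())
E
```

```text
15.425 q [-3.210e-01 -7.700e-02  1.769e+00 -1.000e-03  1.446e+00 -2.260e-01] tcp [ 0.505  -0.1146  0.1811] axis -5.5 z [ 0.004 -0.003 -1.   ] F [1.1 1.6 1.6] op 0.0309
(array([ 0.5043, -0.1135,  0.1957]), 4153)
```

View pics/w6.png

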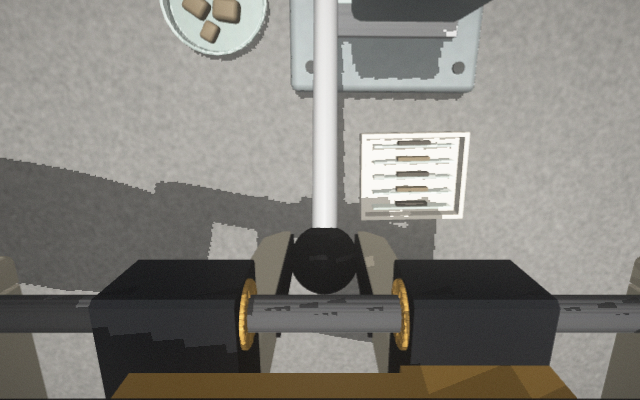

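>>> apply_moves(
  commands=[0,-0.25,-0.8,0,0,0,2.8,0,-0.25,-0.8,0,0,0,2.8,0,-0.2,-0.8,0,0,0,2.8,0,-0.1,-0.8,0,0,0,2.8,0,0,0,0,0,0,2.8],
)

```text
t: 16.15
tool_pos: [0.5042, -0.123, 0.1488]
orientation: [2.322, 2.11, 0.0]
force: [-3.6, 1.3, 3.2]
opening: 0.0311
```

```bash
python3 - <<'E'
from h import *
st(); print(ball(g=(.503,-.12,.165)))
E
```

```text
16.15 q [-0.337 -0.049  1.801 -0.002  1.386 -0.241] tcp [ 0.5042 -0.123   0.1488] axis -5.5 z [ 0.003 -0.003 -1.   ] F [-3.6  1.3  3.2] op 0.0311
(array([ 0.5035, -0.1217,  0.1638]), 4166)
```

>>> apply_moves(
  commands=[0,-0.1,-0.8,0,0,0,2.8,0,-0.1,-0.8,0,0,0,2.8,0,0,-0.8,0,0,0,2.8,0,0,0,0,0,0,2.8],
)

```text
t: 16.7
tool_pos: [0.5041, -0.1251, 0.1264]
orientation: [2.321, 2.11, -0.001]
force: [-6.2, 1.3, 5.2]
opening: 0.0309
```

```bash
python3 - <<'E'
from h import *
st(); print(ball(g=(.503,-.122,.142)))
E
```

```text
16.7 q [-0.34  -0.028  1.823 -0.003  1.343 -0.245] tcp [ 0.5041 -0.1251  0.1264] axis -5.4 z [ 0.002 -0.003 -1.   ] F [-6.2  1.3  5.2] op 0.0309
(array([ 0.5033, -0.1236,  0.1419]), 4111)
```

>>> apply_moves(
  commands=[-0.1,0,-0.8,0,0,0,2.8,0,0,-0.7,0,0,0,2.8,0,0,0,0,0,0,2.8],
)

```text
t: 17.12
tool_pos: [0.5041, -0.1251, 0.1144]
orientation: [2.32, 2.11, 0.001]
force: [-4.9, -0.1, 6.2]
opening: 0.0304
```

```bash
python3 - <<'E'
from h import *
st(); print(ball(g=(.503,-.122,.126)))
for i in range(2):
    p,d=read_camera("scene"); print([spot(n,"scene") for n in ("foot_rest","foot_plate","slice_top","lever_knob")])
cv2.imwrite("pics/s6.png",cv2.resize(p[140:290,220:420],None,fx=4,fy=4,interpolation=3))
E
```

```text
17.125 q [-0.34  -0.018  1.836 -0.002  1.317 -0.245] tcp [ 0.5041 -0.1251  0.1144] axis -5.4 z [ 0.005 -0.004 -1.   ] F [-4.9 -0.1  6.2] op 0.0304
(array([ 0.5033, -0.1234,  0.1301]), 3985)
[[([0.57, 0.0388, 0.0564], 0.78)], [], [([0.57, 0.0407, 0.053], 0.57)], []]
[[([0.5711, 0.0347, 0.0584], 0.77)], [], [([0.645, -0.3891, -0.0049], 0.42)], []]
```

View pics/s6.png

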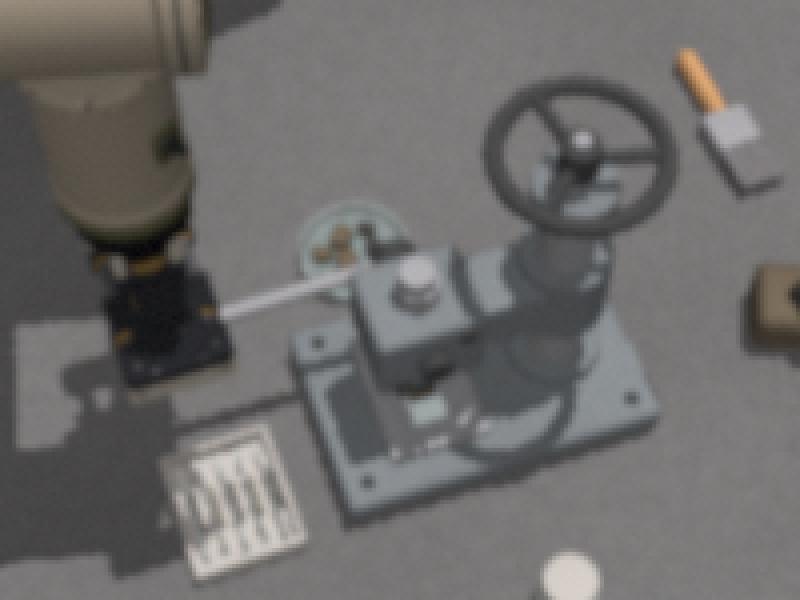

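>>> apply_moves(
  commands=[0,0,-0.7,0,0,0,2.8,0,0,-0.5,0,0,0,2.8,0,0,0,0,0,0,2.8,0,0,0,0,0,0,2.8],
)

```text
t: 18.18
tool_pos: [0.5041, -0.1248, 0.1059]
orientation: [2.319, 2.11, 0.001]
force: [-7.4, 0.4, 6.7]
opening: 0.0304
```

```bash
python3 - <<'E'
from h import *
st(); print(ball(g=(.503,-.122,.12))); st()
for c,n in (("scene","slide_tray"),("scene","petri_dish"),("wrist","slide_tray"),("scene","press_lever")):
    read_camera(c); print(c,n,spot(n,c))
st()
E
```

```text
18.175 q [-0.34  -0.009  1.844 -0.002  1.301 -0.245] tcp [ 0.5041 -0.1248  0.1059] axis -5.4 z [ 0.005 -0.004 -1.   ] F [-7.4  0.4  6.7] op 0.0304
(array([ 0.5033, -0.1229,  0.122 ]), 4014)
18.225 q [-0.34  -0.009  1.844 -0.002  1.301 -0.245] tcp [ 0.5042 -0.1248  0.1061] axis -5.4 z [ 0.005 -0.004 -1.   ] F [-6.4  0.3  7.4] op 0.0308
scene slide_tray []
scene petri_dish [([0.4279, 0.0535, 0.0014], 0.59)]
wrist slide_tray [([0.5916, -0.126, 0.0006], 0.79)]
scene press_lever [([0.5764, 0.0725, -0.0015], 0.75)]
18.625 q [-0.34  -0.009  1.844 -0.002  1.301 -0.245] tcp [ 0.5041 -0.1248  0.1059] axis -5.4 z [ 0.005 -0.004 -1.   ] F [-6.4 -0.1  7. ] op 0.0307
```

```bash
python3 - <<'E'
from h import *
close_job(); st()
E
```

```text
the job is handed in; nothing more can be done
the job is handed in; nothing more can be done
```

I turned the handwheel about 4.02 rad clockwise with the lever up, then gripped the knob and pulled the lever down. I handed the job in at about 18.6 s with the gripper still holding the lever; no verdict was reported.

- **Gap:** from the spoke angles, about 5.1 mm. This assumes a spoke lies along the press's x at wheel zero. The networks' readings scattered around it: 5.8 mm from the lever shaft, 3–4 mm from foot_rest.
- **Squeeze:** the fitted knob height of 122 mm puts the spring at about 3.6 mm. I stopped there rather than going on to exactly 4 mm. The vertical force was steady at about 7 N, as expected near half squeeze. The foot itself was hidden from the cameras, so this comes from knob height and force.
- **Unexplained force:** there was a sideways force of about 6–7 N along x at the gripper, also steady.
- **Bystanders:** the petri dish and slide tray read within 6 mm of their first positions. The last scene look for the tray found nothing, so its reading is from the wrist camera. The other bystanders were not measured again; nothing looked disturbed in the pictures that showed them.
- **Slide:** not measured at the end. The last slice_top reading, slightly earlier, put it within 3 mm of the foot axis. A second one latched onto the loupe, so I ignored it.

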